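Index the dispensing arm over the beaker

TASK

The swing arm of the bench dispenser is pinned in the middle hole of its index plate. Hook a fingertip under the pull ring, raise the spring pin out of its hole, swing the arm by one hole so that the delivery tube comes over the tall beaker (not the wide low tub), and let the pin drop fully home in that hole; then take your finger out of the ring. Nothing needs to be gripped: leave the beaker, tub, bottle, tip box and jar standing where they are.

Things in the scene. Friction and masses are not known exactly. Their poses are not given: they have to be found in the camera images.
- stand: Fixed index stand, base plate 230 x 250 mm; origin on the table, on the upright pivot axis of the swing arm, z up. Its -x axis points from the pivot to the robot's side, to the middle hole of the dark steel index plate (flat top 60 mm above the table). Five through holes lie there on an arc of radius 120 mm about the pivot, 0.419 rad (24 degrees, 50 mm) apart.
- column (a point): Top of the steel column, 22 mm thick, on the pivot axis, turning with the swing arm, 247 mm above the table. The arm is one rigid part: a low tail (34 mm wide, top 85 mm above the table) runs from the pivot over the holes and carries the index pin; a boom 217 to 235 mm high runs from here to the delivery tube, 75 degrees counter-clockwise (seen from above) from the line that leads from pin to column.
- swing (a joint): Angle (rad) of the swing arm about the pivot, counter-clockwise from above positive; 0 in the middle hole, the others at -0.838, -0.419, 0.419, 0.838. With the pin out it turns with slight friction (about 1 N at the ring) and stays where it is left. The pin has 1.5 mm of play in a hole, and a round nose that finds the hole from about 3 mm away.
- pin (a joint): Height (m) of the index pin: 0 fully home (14 mm deep in the hole), out of the hole from 0.014 (it rides at 0.014 on the plate between holes), upper stop at 0.026. A spring pushes it down with about 3 N at 0 and 6 N at the top.
- ring (a point): Centre of the round steel pull ring fixed rigidly on top of the pin: inner diameter 61 mm, outer 75, wire 7. It stands across the tail, its lowest point on the pin axis, and leans 50 degrees from upright towards the column: a fingertip from the robot's side, tilted 25 to 45 degrees from straight down, passes well through. Pin home: 136 mm above the table, 94 mm from the pivot. Axes of the swing arm: x from pin to column, z up.
- ring_top (a point): Middle of the ring's top wire, under which a fingertip hooks; with the pin home 158 mm above the table and 68 mm from the pivot axis. The ring rises straight up with the pin and goes round the pivot with the arm.
- nozzle (a point): Lower end of the delivery tube (steel, 10 mm thick), 150 mm above the table, 190 mm from the pivot axis; it turns about the pivot together with tail and ring.
- beaker_rim (a point): Centre of the mouth of the tall narrow white plastic beaker, rim diameter 68 mm, 105 mm high, loose; it stands under the tube's place at one of the two neighbouring holes (which one differs from start to start).
- tub_rim (a point): Centre of the mouth of the wide low white plastic tub, rim diameter 110 mm, 70 mm high, loose; it stands under the tube's place at the other neighbouring hole.
- wash_bottle: White plastic bottle, 58 mm diameter, 150 mm high, loose, origin at the centre of its foot; not part of the job.
- tip_box: Closed box for pipette tips, 85 x 115 x 62 mm high, loose, origin at the centre of its underside; not part of the job.
- jar: White jar with a screw cap, 64 mm diameter, 80 mm high, loose, origin at the centre of its foot; not part of the job.
Things that resemble listed ones, but are neither listed nor needed, are in the scene too. What is shaped like the part that bears beaker_rim but pink or red is not meant.

How it is judged (in metres and radians):
On the way, in this order (a step that is already met when the one before it is completed fails the run):
1. the fingers raise the pin out of the middle hole (value of joint pin above 0.0125 m and value of joint swing between -0.06 and 0.06 rad and contact force between the fingers and pin above 0.5 N), for 0.05 s.
2. the arm stands one hole over, its tube above the beaker, with the pin dropped home (horizontal distance between nozzle and beaker_rim below 0.025 m and (value of joint swing between 0.3889 and 0.4489 rad or value of joint swing between -0.4489 and -0.3889 rad) and value of joint pin below 0.003 m), for 0.2 s.
At the end, for the whole second after the job is handed in: The arm is at rest one hole from the middle (within 0.03 rad of 0.419 or -0.419), the tube's end within 25 mm (in plan) of the centre of the beaker's mouth, the pin home to within 3 mm; beaker and tub within 15 mm of where they stood (all of step 2 and velocity of joint swing between -0.02 and 0.02 rad/s and distance of each of beaker_rim, tub_rim from where it was at the start of the episode below 0.015 m); the robot touches nothing.
It fails at once if the beaker or tub is pushed, lifted or tipped (more than 15 mm or 0.2 rad) (distance of any of beaker_rim, tub_rim from where it was at the start of the episode above 0.015 m or angle between any of beaker_rim, tub_rim's own z axis and vertical above 0.2 rad).
It fails at once if the bottle, tip box or jar is pushed, lifted or tipped (more than 15 mm or 0.2 rad) (distance of any of wash_bottle, tip_box, jar from where it was at the start of the episode above 0.015 m or angle between any of wash_bottle, tip_box, jar's own z axis and vertical above 0.2 rad).
It fails at once if the arm is forced off its hole while the pin is not lifted out (value of joint pin below 0.006 m and not (value of joint swing between -0.8978 and -0.7778 rad or value of joint swing between -0.4789 and -0.3589 rad or value of joint swing between -0.06 and 0.06 rad or value of joint swing between 0.3589 and 0.4789 rad or value of joint swing between 0.7778 and 0.8978 rad)).
It also fails if it takes over 40 s, if anything falls off the work surface, if the arm or the gripper's body presses on something with over 40 N, if the wrist force passes 120 N, or if a joint passes its speed limit or range.

ROBOT

A 6-joint arm with a two-finger parallel gripper is mounted at the origin on the work surface. World frame = base frame: x ahead of the robot, y to its left, z up, the work surface at z = 0. Lengths are in mm, angles in rad, forces in N, time in s.
With the tool pointing down it reaches from about 350 to 850 mm from the base axis. Payload 8.1 kg.
Tool frame: the origin (TCP) lies midway between the tips of the shut fingers; the grasp point (between the pads) lies 19 mm behind it; z points along the fingers, y is the line along which they close (so a half turn about z gives the same grasp; the last joint's range is limited). The gripper opens to 85 mm and grips with 20 to 120 N. Pads are 22 mm wide; open, the fingers measure 114 mm over their backs; the gripper's body (76 mm by 85 mm) begins 54 mm behind the grasp point. The pads swing forward as they close: fully open they stand 13 mm farther back than shut.
Start: joints at [-1.393, 0.13, 1.488, -0, 1.523, -0.085], TCP at [155.891, -579.399, 231.292] pointing down, gripper open.
Joint ranges: [-2.96, 2.96], [-0.89, 2.26], [0.02, 2.5], [-1.34, 4.48], [0, 2.73], [-2.66, 2.66]. Speed limits (rad/s): [2.39, 2.39, 2.79, 3.14, 3.14, 3.14].

INTERFACE

Orientations are given as a rotation vector (axis times angle).
In Python, from plant import manip gives the robot as it stands.
- The arm moves only by the tool step_arm, never from a script. Its argument "rows" is a list of rows, each an object of numbers: "dx", "dy", "dz": the shift along the tool's x, y, z in mm; "ax", "ay", "az": the turn, a rotation vector about the tool's x, y, z in degrees; "fingers": the finger opening in mm, from 0 to 85.4. A call has exactly 5 rows; each row shifts and turns the commanded pose from where the row before left it, along the tool's axes as they then stand; what a row does not reach is not made up. A row lasts 1/12 s, in which the tool goes at most 41.7 mm and 7.16 degrees, less where a joint would pass 70% of its speed; a pose out of reach is approached as far as the arm can. A call is refused whole if a number of a shift passes 41.7 or a number of a turn 7.16, either way. A call with a gripper value outside its range is refused whole. The fingers move at their own pace and stop on an object; "grip_force" is the grip in N (left out, the last holds). Time passes only in rows, so rows that do not move let the fingers close, or fill a call up. It gives the time, the measured TCP pose, the force, the opening and the grip force at its end, in the units of the state.
- manip.get_state(): the state, without advancing time (a new reading comes with each control period).
- manip.get_image(name): name is "scene" or "side" or "wrist"; returns a dict with "pixels" (384x512x3 uint8, red, green, blue), "z_map" (384x512 float32, mm along the optical axis (not along the pixel's ray), 0 where there is no reading), "K" (3x3 intrinsics, pixels), "pose" (4x4, takes a point from camera to world coordinates). Camera axes: x right, y up, looking along -z (the intrinsics and any distortion apply to the point x, -y, -z); pixel columns grow to the right and rows downward; lengths in mm; the calibration is good to about 2 mm. A picture is of the moment at which its call begins.
- manip.close_job(): hands the job in; it is judged then, once.
The state is a dict: "t": time; "joint_pos": joint angles; "joint_velocities": joint speeds; "effort": joint torques, N m; "tcp_pos": TCP position; "tool_rot": TCP orientation; "wrist_force": force on the tool from outside, world axes, zero at the start; "moment": the same for the moment, N m; "opening": finger opening in mm; "gripper_force": force on a finger pad.
Only numpy, scipy, OpenCV 4.12 (cv2) and the standard library are available. Lean on these libraries where they do the work, as an engineer would, in place of code of your own. Each camera call takes 0.05 s, during which the arm holds its last target. There are 200 camera calls.

## Working session

There is one attempt and no reset: what is moved stays moved. The work goes in short steps, Python scripts to look and compute and a tool call to move; the robot and the scene stay as the last step left them, time stands still between calls to the robot, and variables do not carry over. Pictures are saved under pics/ and viewed, at most 13 in all, crops included, and the job is handed in when it is done.

Besides the shell and the picture viewer there is one more tool, called after "Emit:" by a JSON object that holds its "op" and its "data". step_arm: Moves the arm, as the interface text tells. Its arguments: {"type":"object","properties":{"rows":{"type":"array"},"grip_force":{"type":"number"}},"required":["rows"]}

```bash
mkdir -p pics
cat > h.py <<'E'
import numpy as np,cv2,pickle
from plant import manip
def pts(im):
    z=im["z_map"].astype(float);K=im["K"];h,w=z.shape
    u,v=np.meshgrid(np.arange(w),np.arange(h))
    P=np.stack([(u-K[0,2])/K[0,0]*z,-(v-K[1,2])/K[1,1]*z,-z],-1)
    T=im["pose"];P=P@T[:3,:3].T+T[:3,3];P[z==0]=np.nan
    return P
E
python3 - <<'E'
from h import *
a=[manip.get_image(n) for n in("scene","side")]
pickle.dump(a,open('a.pkl','wb'))
for i,n in zip(a,("scene","side")):
    cv2.imwrite(f'pics/{n}0.png',i["pixels"][...,::-1]); print(n,i["pose"].round(2).tolist(),i["K"].tolist(),(i["z_map"]>0).mean(), [k for k in i])
print(manip.get_state())
E
```

```text
scene [[-0.2, -0.79, 0.58, 1306.42], [0.98, -0.16, 0.11, 122.45], [0.0, 0.59, 0.8, 1152.97], [0.0, 0.0, 0.0, 1.0]] [[468.1428575583802, 0.0, 249.0951265834738], [0.0, 468.1428575583802, 194.03783562066351], [0.0, 0.0, 1.0]] 0.9958648681640625 ['pixels', 'z_map', 'K', 'pose']
side [[-0.99, 0.1, -0.14, 395.9], [-0.17, -0.48, 0.86, 1134.0], [0.02, 0.87, 0.49, 783.59], [0.0, 0.0, 0.0, 1.0]] [[475.3940769643296, 0.0, 258.21730834581876], [0.0, 475.3940769643296, 188.8526211237847], [0.0, 0.0, 1.0]] 0.995758056640625 ['pixels', 'z_map', 'K', 'pose']
{'t': 0.1, 'joint_pos': array([-1.39337226e+00,  1.31102745e-01,  1.48916439e+00,  1.19687800e-05,
        1.52298012e+00, -8.54038323e-02]), 'joint_velocities': array([-1.04132219e-03, -3.66977128e-03, -1.85551096e-03,  1.32462475e-03,
        6.17011804e-05, -4.86510043e-06]), 'effort': array([ 1.20694909e-03, -5.70948386e+01, -5.01945090e+01, -1.75000619e-04,
        8.14379862e-03,  2.65593644e-05]), 'tcp_pos': array([ 155.82516306, -578.91037584,  230.34238934]), 'tool_rot': array([-3.11286558e+00, -4.11444276e-01,  1.00728579e-04]), 'wrist_force': array([-0.44148976, -0.46600605,  0.8572769 ]), 'moment': array([-0.00097897, -0.03494267,  0.00651382]), 'gripper_force': 0.0, 'opening': 85.27825632897063}
```

View pics/scene0.png

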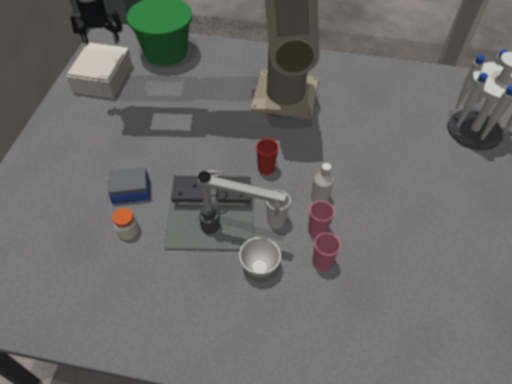

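View pics/side0.png

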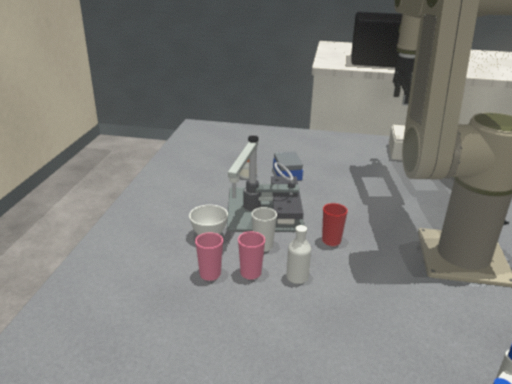

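The scene view shows the column top at (205,177), the boom end at (283,200), the white beaker at (278,208), the tub at (260,258), and the bottle at (323,185). The side view shows the ring at (284,172) and the column top at (253,139). I'll measure these next.

Run:
```python
from h import *
a=pickle.load(open('a.pkl','rb'))
for im,n in zip(a,("scene","side")):
    P=pts(im);px=im["pixels"].astype(int);hsv=cv2.cvtColor(im["pixels"],cv2.COLOR_RGB2HSV)
    R=(P[...,0]>300)&(P[...,0]<900)&(abs(P[...,1])<450)
    for lo,hi,t in((240,256,'coltop'),(214,238,'boom'),(99,108,'z105'),(64,73,'z70'),(56,63,'z60 plate'),(120,165,'ring/bottle'),(4,30,'base')):
        m=(R&(P[...,2]>lo)&(P[...,2]<hi)).astype(np.uint8)
        k,l,s,c=cv2.connectedComponentsWithStats(m)
        for i in range(1,k):
            if s[i,4]>12:
                q=P[l==i]; print(n,t,s[i].tolist(),q.mean(0).round(),q.min(0).round(),q.max(0).round(),px[l==i].mean(0).round())
    v=cv2.resize(im["pixels"][110:290,150:360] if n=='scene' else im["pixels"][120:260,180:330],None,fx=3.7,fy=3.3,interpolation=cv2.INTER_CUBIC)
    cv2.imwrite(f'pics/{n}c.png',v[...,::-1])
```

```text
scene coltop [198, 171, 13, 11, 109] [ 616. -125.  245.] [ 599. -140.  240.] [ 630. -110.  250.] [43. 43. 44.]
scene boom [198, 177, 89, 28, 919] [627. -19. 231.] [ 604. -141.  214.] [644.  83. 238.] [136. 136. 131.]
scene z105 [257, 139, 22, 18, 84] [361.  -5. 102.] [325. -38.  99.] [395.  28. 108.] [109.  44.  44.]
scene z105 [316, 173, 17, 13, 74] [452. 174. 103.] [428. 151.  99.] [469. 198. 108.] [147. 144. 139.]
scene z105 [275, 190, 16, 20, 44] [536.  76. 103.] [516.  44.  99.] [572.  91. 107.] [140. 140. 136.]
scene z105 [266, 201, 9, 10, 20] [573.  38. 103.] [559.  25.  99.] [583.  51. 108.] [129. 129. 125.]
scene z105 [310, 201, 25, 21, 75] [552. 185. 103.] [527. 147.  99.] [593. 213. 108.] [134.  87.  99.]
scene z105 [202, 205, 14, 11, 52] [ 620. -123.  102.] [ 599. -142.   99.] [ 635. -107.  108.] [66. 65. 67.]
scene z105 [311, 215, 13, 8, 23] [589. 169. 102.] [578. 153.  99.] [594. 187. 107.] [127.  76.  90.]
scene z105 [315, 233, 26, 24, 116] [662. 207. 103.] [627. 172.  99.] [697. 238. 108.] [132.  84.  97.]
scene z70 [259, 146, 18, 7, 41] [336.  -8.  68.] [327. -33.  6
[... 8550 characters left out ...]
[198, 218, 22, 6, 88] [717.   4.  24.] [686.  -8.  15.] [744.  22.  30.] [201. 202. 192.]
side base [275, 219, 30, 12, 288] [488. -42.  14.] [442. -86.   4.] [527. -13.  30.] [110. 113. 109.]
side base [322, 232, 21, 15, 152] [360.  15.  17.] [331.  -5.   4.] [388.  30.  30.] [123.  62.  62.]
side base [264, 240, 10, 10, 59] [529.  76.  18.] [518.  58.   5.] [540.  87.  30.] [138. 138. 132.]
side base [199, 265, 23, 15, 170] [655. 226.  17.] [632. 203.   4.] [687. 235.  30.] [144.  92. 104.]
side base [240, 264, 22, 14, 157] [556. 202.  17.] [532. 183.   4.] [586. 212.  30.] [145.  91. 104.]
side base [287, 268, 23, 15, 178] [438. 197.  17.] [411. 177.   4.] [466. 206.  30.] [143. 144. 137.]
```

View pics/scenec.png

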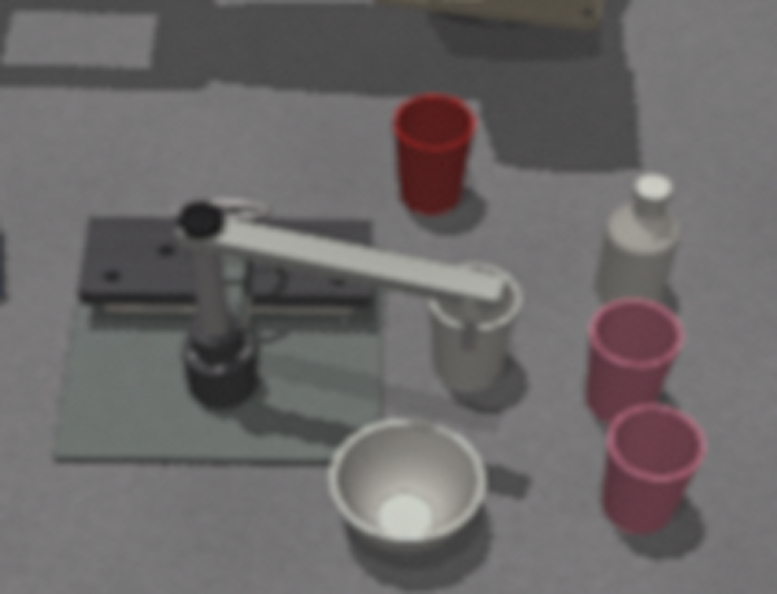

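View pics/sidec.png

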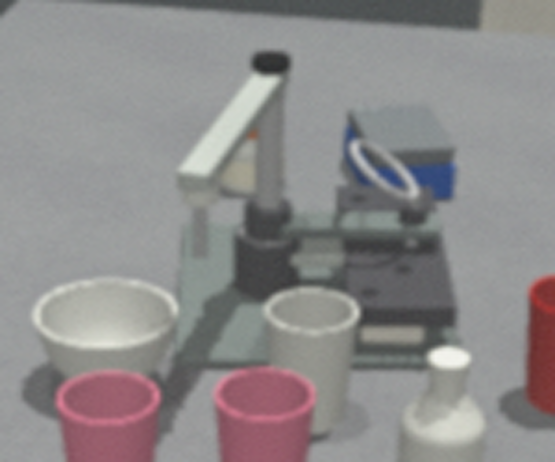

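Pivot is about (614,-123) and stand yaw about 10°. The nozzle direction is about 85°, the beaker about 110° (r 195) and the tub about 60°. So the beaker is at swing +0.419, which is counter-clockwise. The ring centre should be near (521,-140,136). I'm moving to a staging pose now.

Emit:
{"op": "step_arm", "data": {"rows": [{"dx":25,"dy":-22,"fingers":0},{"dx":25,"dy":-22,"fingers":0},{"dx":25,"dy":-22,"fingers":0},{"dx":25,"dy":-22,"fingers":0},{"dx":25,"dy":-22,"fingers":0}], "grip_force": 20}}

```text
invalid input
```

Emit:
{"op": "step_arm", "data": {"rows": [{"dx":25,"dy":-22,"fingers":0},{"dx":25,"dy":-22,"fingers":0},{"dx":25,"dy":-22,"fingers":0},{"dx":25,"dy":-22,"fingers":0},{"dx":25,"dy":-22,"fingers":0}]}}

```text
invalid input
```

Emit:
{"op": "step_arm", "data": {"rows": [{"dx":25,"dy":-22,"fingers":0},{"dx":25,"dy":-22,"fingers":0},{"dx":25,"dy":-22,"fingers":0},{"dx":25,"dy":-22,"fingers":0},{"az":5,"fingers":0}]}}

```text
invalid input
```

Emit:
{"op": "step_arm", "data": {"rows": [{"ay":7,"fingers":0},{"ay":7,"fingers":0},{"ay":7,"fingers":0},{"ay":7,"fingers":0},{"ay":7,"fingers":0}]}}

```text
invalid input
```

Emit:
{"op": "step_arm", "data": {"rows": [{"dx":25,"dy":-22,"dz":0,"ax":0,"ay":0,"az":0,"fingers":0},{"dx":25,"dy":-22,"dz":0,"ax":0,"ay":0,"az":0,"fingers":0},{"dx":25,"dy":-22,"dz":0,"ax":0,"ay":0,"az":0,"fingers":0},{"dx":25,"dy":-22,"dz":0,"ax":0,"ay":0,"az":0,"fingers":0},{"dx":25,"dy":-22,"dz":0,"ax":0,"ay":0,"az":0,"fingers":0}], "grip_force": 20}}

```text
t: 0.52
tcp_pos: [248.4, -439.1, 230.7]
tool_rot: [-3.114, -0.411, 0.0]
wrist_force: [0.6, -0.9, -0.6]
opening: 25.7
gripper_force: 0.0
```

Emit:
{"op": "step_arm", "data": {"rows": [{"dx":25,"dy":-22,"dz":0,"ax":0,"ay":0,"az":0,"fingers":0},{"dx":25,"dy":-22,"dz":0,"ax":0,"ay":0,"az":0,"fingers":0},{"dx":25,"dy":-22,"dz":0,"ax":0,"ay":0,"az":0,"fingers":0},{"dx":25,"dy":-22,"dz":0,"ax":0,"ay":0,"az":0,"fingers":0},{"dx":25,"dy":-22,"dz":0,"ax":0,"ay":0,"az":0,"fingers":0}]}}

```text
t: 0.93
tcp_pos: [340.5, -300.4, 231.0]
tool_rot: [-3.114, -0.411, 0.0]
wrist_force: [0.1, 0.0, 0.1]
opening: 0.2
gripper_force: 0.0
```

Emit:
{"op": "step_arm", "data": {"rows": [{"dx":25,"dy":-22,"dz":0,"ax":0,"ay":0,"az":0,"fingers":0},{"dx":25,"dy":-22,"dz":0,"ax":0,"ay":0,"az":0,"fingers":0},{"dx":25,"dy":-22,"dz":0,"ax":0,"ay":0,"az":0,"fingers":0},{"dx":25,"dy":-22,"dz":0,"ax":0,"ay":0,"az":0,"fingers":0},{"dx":0,"dy":0,"dz":0,"ax":0,"ay":0,"az":5,"fingers":0}]}}

```text
t: 1.35
tcp_pos: [416.0, -186.4, 231.0]
tool_rot: [-3.126, -0.284, -0.002]
wrist_force: [0.9, -1.0, 0.4]
opening: -0.1
gripper_force: 0.0
```

Emit:
{"op": "step_arm", "data": {"rows": [{"dx":0,"dy":0,"dz":0,"ax":0,"ay":7,"az":0,"fingers":0},{"dx":0,"dy":0,"dz":0,"ax":0,"ay":7,"az":0,"fingers":0},{"dx":0,"dy":0,"dz":0,"ax":0,"ay":7,"az":0,"fingers":0},{"dx":0,"dy":0,"dz":0,"ax":0,"ay":7,"az":0,"fingers":0},{"dx":0,"dy":0,"dz":0,"ax":0,"ay":7,"az":0,"fingers":0}]}}

```text
t: 1.77
tcp_pos: [414.4, -191.3, 232.2]
tool_rot: [-2.935, -0.261, -0.936]
wrist_force: [-0.7, 0.3, -0.6]
opening: -0.1
gripper_force: 0.0
```

Emit:
{"op": "step_arm", "data": {"rows": [{"dx":0,"dy":0,"dz":0,"ax":0,"ay":5,"az":0,"fingers":0},{"dx":0,"dy":0,"dz":0,"ax":0,"ay":0,"az":0,"fingers":0},{"dx":0,"dy":0,"dz":0,"ax":0,"ay":0,"az":0,"fingers":0},{"dx":0,"dy":0,"dz":0,"ax":0,"ay":0,"az":0,"fingers":0},{"dx":0,"dy":0,"dz":0,"ax":0,"ay":0,"az":0,"fingers":0}]}}

```text
t: 2.18
tcp_pos: [414.5, -191.0, 232.4]
tool_rot: [-2.887, -0.257, -1.049]
wrist_force: [0.2, -0.2, 0.5]
opening: -0.0
gripper_force: 0.0
```

```bash
cat >> h.py <<'E'
from scipy.spatial.transform import Rotation as Ro
def tool():
    s=manip.get_state();return s["tcp_pos"],Ro.from_rotvec(s["tool_rot"]).as_matrix(),s
E
python3 - <<'E'
from h import *
p,R,s=tool();print(p.round(1),R.round(3).tolist(),s["joint_pos"].round(2))
im=manip.get_image("wrist");pickle.dump(im,open('w.pkl','wb'))
cv2.imwrite('pics/w1.png',im["pixels"][...,::-1])
P=pts(im)
m=(P[...,2]>110)&(P[...,2]<165)&(P[...,0]>470)&(P[...,0]<575)&(abs(P[...,1]+138)<60)
v,u=np.nonzero(m);q=P[m];print(m.sum(),q.min(0),q.max(0),u.min(),u.max(),v.min(),v.max())
E
```

```text
[ 414.5 -191.   232.4] [[0.755, 0.176, 0.632], [0.136, -0.984, 0.112], [0.642, 0.001, -0.767]] [-1.07 -0.79  2.37  0.67  1.36  0.24]
1472 [ 489.35266274 -178.43994751  110.08467939] [ 549.03698703 -105.41019194  161.33131926] 185 258 118 193
```

View pics/w1.png

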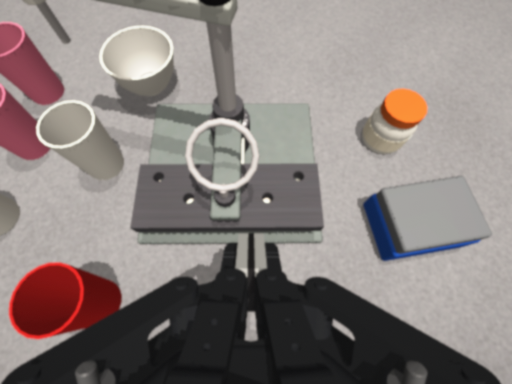

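The wrist view shows the ring clearly, centred near pixel (222,155), with the fingers at (250,245). Next I fit the ring centre and normal.

Run:
```python
from h import *
im=pickle.load(open('w.pkl','rb'));P=pts(im);px=im["pixels"].astype(int)
m=(P[...,2]>116)&(P[...,2]<166)&(P[...,0]>490)&(P[...,0]<575)&(abs(P[...,1]+142)<45)&(px.min(-1)>110)
q=P[m];
for _ in range(3):
    c=q.mean(0);n=np.linalg.svd(q-c)[2][2];q=q[abs((q-c)@n)<5]
if n[2]>0:n=-n
# circle fit in plane
e1=np.cross(n,[0,0,1]);e1/=np.linalg.norm(e1);e2=np.cross(e1,n)
x,y=(q-c)@e1,(q-c)@e2
s=np.linalg.lstsq(np.c_[2*x,2*y,np.ones(len(x))],x*x+y*y,rcond=None)[0]
C=c+s[0]*e1+s[1]*e2;print(len(q),C,n,np.sqrt(s[2]+s[0]**2+s[1]**2),np.degrees(np.arctan2(n[1],n[0])))
# column top
k=(P[...,2]>200)&(P[...,0]>590)&(abs(P[...,1]+123)<25);print(k.sum(),P[k].mean(0) if k.any() else '')
k=(abs(P[...,2]-150)<20)&(P[...,0]>590)&(abs(P[...,1]+123)<25);print(k.sum(),P[k].mean(0) if k.any() else '')
p,R,_=tool();print(R.T@(C-p), np.degrees(np.arctan2(R[1,2],R[0,2])))
```

```text
1409 [ 519.05581406 -142.177307    137.75528323] [ 0.63158654  0.11179859 -0.7672024 ] 33.34672193836312 10.038078171326113
1515 [ 602.28113002 -123.70432664  223.15802991]
551 [ 604.3465659  -127.63898242  151.30926061]
[ 24.65636592 -29.50792464 144.04126537] 10.104394620228572
```

Emit:
{"op": "step_arm", "data": {"rows": [{"dx":6,"dy":-6,"dz":10,"ax":0,"ay":0,"az":0,"fingers":0},{"dx":6,"dy":-6,"dz":10,"ax":0,"ay":0,"az":0,"fingers":0},{"dx":6,"dy":-6,"dz":15,"ax":0,"ay":0,"az":0,"fingers":0},{"dx":6,"dy":-6,"dz":15,"ax":0,"ay":0,"az":0,"fingers":0},{"dx":5,"dy":-5.5,"dz":15,"ax":0,"ay":0,"az":0,"fingers":0}]}}

```text
t: 2.65
tcp_pos: [473.3, -149.7, 200.9]
tool_rot: [-2.886, -0.258, -1.05]
wrist_force: [-0.8, -0.4, 0.4]
opening: 0.3
gripper_force: 0.0
```

Emit:
{"op": "step_arm", "data": {"rows": [{"dx":0,"dy":0,"dz":20,"ax":0,"ay":0,"az":0,"fingers":0},{"dx":0,"dy":0,"dz":20,"ax":0,"ay":0,"az":0,"fingers":0},{"dx":0,"dy":0,"dz":10,"ax":0,"ay":0,"az":0,"fingers":0},{"dx":0,"dy":0,"dz":0,"ax":0,"ay":0,"az":0,"fingers":0},{"dx":0,"dy":0,"dz":0,"ax":0,"ay":0,"az":0,"fingers":0}]}}

```text
t: 3.07
tcp_pos: [503.8, -143.8, 161.7]
tool_rot: [-2.884, -0.258, -1.047]
wrist_force: [0.1, 0.2, 1.1]
opening: -0.1
gripper_force: 0.0
```

Run:
```python
from h import *
p,R,s=tool();C=np.array([519.06,-142.18,137.76]);print(p,(R.T@(C-p)).round(1),s["joint_pos"].round(2))
im=manip.get_image("wrist");cv2.imwrite('pics/w2.png',im["pixels"][...,::-1])
```

```text
[ 503.81291331 -143.79700013  161.67730908] [-3.6  1.1 28.2] [-0.75 -0.56  2.37  0.67  0.99  0.36]
```

View pics/w2.png

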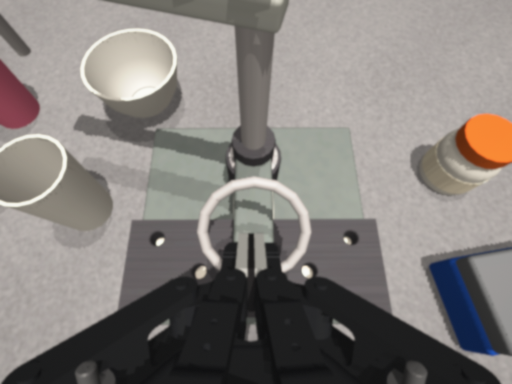

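The tips are lined up with the ring, which spans roughly (198–311, 178–272), and clear of it on both sides. Inserting now.

Emit:
{"op": "step_arm", "data": {"rows": [{"dx":0,"dy":0.5,"dz":12,"ax":0,"ay":0,"az":0,"fingers":0},{"dx":0,"dy":0.5,"dz":12,"ax":0,"ay":0,"az":0,"fingers":0},{"dx":0,"dy":0,"dz":12,"ax":0,"ay":0,"az":0,"fingers":0},{"dx":0,"dy":0,"dz":12,"ax":0,"ay":0,"az":0,"fingers":0},{"dx":0,"dy":0,"dz":6,"ax":0,"ay":0,"az":0,"fingers":0}]}}

```text
t: 3.53
tcp_pos: [538.3, -140.4, 120.9]
tool_rot: [-2.886, -0.255, -1.051]
wrist_force: [-1.0, 0.0, 1.1]
opening: 0.1
gripper_force: 0.0
```

Emit:
{"op": "step_arm", "data": {"rows": [{"dx":2,"dy":0,"dz":0,"ax":0,"ay":0,"az":0,"fingers":0},{"dx":2,"dy":0,"dz":0,"ax":0,"ay":0,"az":0,"fingers":0},{"dx":2,"dy":0,"dz":0,"ax":0,"ay":0,"az":0,"fingers":0},{"dx":0,"dy":0,"dz":0,"ax":0,"ay":0,"az":0,"fingers":0},{"dx":0,"dy":0,"dz":0,"ax":0,"ay":0,"az":0,"fingers":0}]}}

```text
t: 3.95
tcp_pos: [542.6, -139.8, 125.4]
tool_rot: [-2.886, -0.254, -1.052]
wrist_force: [0.1, -0.3, 0.4]
opening: 0.1
gripper_force: 0.0
```

Run:
```python
from h import *
p,R,s=tool();C=np.array([519.06,-142.18,137.76]);print(p,(R.T@(C-p)).round(1),s["joint_pos"].round(2),s["wrist_force"])
im=manip.get_image("wrist");cv2.imwrite('pics/w3.png',im["pixels"][...,::-1])
```

```text
[ 542.58194122 -139.75800021  125.4042845 ] [-10.1  -1.7 -24.6] [-0.67 -0.38  2.32  0.71  0.83  0.34] [ 0.11471984 -0.27471332  0.35824907]
```

View pics/w3.png

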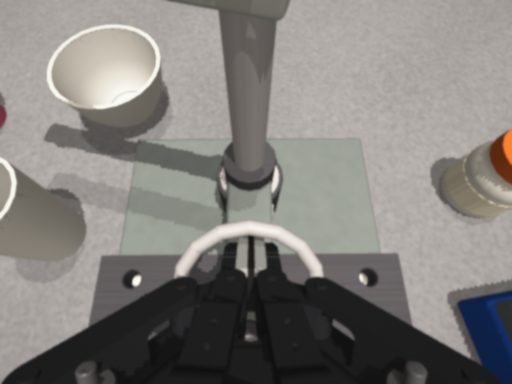

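The fingers are through the ring and under the top wire at (250,230), with no contact yet. Lifting straight up now: (dx,dz) = (1.93,-2.3) per 3 mm.

Emit:
{"op": "step_arm", "data": {"rows": [{"dx":1.9,"dy":0,"dz":-2.3,"ax":0,"ay":0,"az":0,"fingers":0},{"dx":1.9,"dy":0,"dz":-2.3,"ax":0,"ay":0,"az":0,"fingers":0},{"dx":1.9,"dy":0,"dz":-2.3,"ax":0,"ay":0,"az":0,"fingers":0},{"dx":1.9,"dy":0,"dz":-2.3,"ax":0,"ay":0,"az":0,"fingers":0},{"dx":0,"dy":0,"dz":0,"ax":0,"ay":0,"az":0,"fingers":0}]}}

```text
t: 4.42
tcp_pos: [542.4, -139.5, 137.1]
tool_rot: [-2.886, -0.254, -1.051]
wrist_force: [-0.4, -0.2, -1.1]
opening: 0.4
gripper_force: 0.2
```

Emit:
{"op": "step_arm", "data": {"rows": [{"dx":1.9,"dy":0,"dz":-2.3,"ax":0,"ay":0,"az":0,"fingers":0},{"dx":1.9,"dy":0,"dz":-2.3,"ax":0,"ay":0,"az":0,"fingers":0},{"dx":0,"dy":0,"dz":0,"ax":0,"ay":0,"az":0,"fingers":0},{"dx":0,"dy":0,"dz":0,"ax":0,"ay":0,"az":0,"fingers":0},{"dx":0,"dy":0,"dz":0,"ax":0,"ay":0,"az":0,"fingers":0}]}}

```text
t: 4.83
tcp_pos: [541.7, -139.1, 141.5]
tool_rot: [-2.886, -0.254, -1.049]
wrist_force: [-2.8, 0.0, -3.0]
opening: -0.2
gripper_force: 2.1
```

```bash
cat >> h.py <<'E'
def ringfit(c0=(521,-142),rad=45,name="wrist"):
    im=manip.get_image(name);P=pts(im);px=im["pixels"].astype(int)
    m=(P[...,2]>116)&(P[...,2]<195)&(np.hypot(P[...,0]-c0[0],P[...,1]-c0[1])<rad)&(px.min(-1)>110)
    q=P[m]
    i=np.argsort(q[:,2])[-60:];return len(q),q[i].mean(0).round(1),q.min(0).round(),q.max(0).round(1),im
E
python3 - <<'E'
from h import *
im=pickle.load(open('w.pkl','rb'));
r=ringfit();print(r[:4]);print(manip.get_state()["wrist_force"],tool()[0])
r=ringfit(name="side");print(r[:4]);r=ringfit(name="scene");print(r[:4])
class M: get_image=staticmethod(lambda n:im)
import h;h.manip=M;print(ringfit()[:4])
b=pickle.load(open('a.pkl','rb'));M.get_image=staticmethod(lambda n:b[1]);print(ringfit()[:4])
E
```

```text
(2887, array([ 526.3, -144.5,  178.1]), array([ 495., -176.,  118.]), array([ 549.4, -106.1,  185.5]))
[-2.23086187 -0.31180934 -3.66973066] [ 541.67453938 -139.098448    141.48416178]
(64, array([ 531.3, -128. ,  152. ]), array([ 494., -176.,  122.]), array([ 547.5, -102.8,  172. ]))
(22, array([ 537.4, -129.9,  155.2]), array([ 500., -175.,  119.]), array([ 547.7, -112.1,  164.2]))
(1409, array([ 544.6, -138.1,  160. ]), array([ 491., -178.,  116.]), array([ 549. , -105.4,  161.3]))
(106, array([ 531.8, -134.5,  149.1]), array([ 492., -176.,  116.]), array([ 546.1, -103.4,  163. ]))
```

Contact: 3.7 N, with the wire met at TCP z≈137. I need z≈156, about 19 mm of pin lift.

Emit:
{"op": "step_arm", "data": {"rows": [{"dx":1.9,"dy":0,"dz":-2.3,"ax":0,"ay":0,"az":0,"fingers":0},{"dx":1.9,"dy":0,"dz":-2.3,"ax":0,"ay":0,"az":0,"fingers":0},{"dx":1.9,"dy":0,"dz":-2.3,"ax":0,"ay":0,"az":0,"fingers":0},{"dx":1.9,"dy":0,"dz":-2.3,"ax":0,"ay":0,"az":0,"fingers":0},{"dx":1.9,"dy":0,"dz":-2.3,"ax":0,"ay":0,"az":0,"fingers":0}]}}

```text
t: 5.4
tcp_pos: [541.8, -139.2, 157.2]
tool_rot: [-2.886, -0.254, -1.049]
wrist_force: [-3.2, -0.4, -5.5]
opening: -0.3
gripper_force: 3.1
```

Emit:
{"op": "step_arm", "data": {"rows": [{"dx":0,"dy":0,"dz":0,"ax":0,"ay":0,"az":0,"fingers":0},{"dx":0,"dy":0,"dz":0,"ax":0,"ay":0,"az":0,"fingers":0},{"dx":0,"dy":0,"dz":0,"ax":0,"ay":0,"az":0,"fingers":0},{"dx":0,"dy":0,"dz":0,"ax":0,"ay":0,"az":0,"fingers":0},{"dx":0,"dy":0,"dz":0,"ax":0,"ay":0,"az":0,"fingers":0}]}}

```text
t: 5.82
tcp_pos: [541.9, -139.4, 157.0]
tool_rot: [-2.886, -0.254, -1.05]
wrist_force: [-3.9, -1.2, -6.2]
opening: -0.0
gripper_force: 3.4
```

Run:
```python
from h import *
r=ringfit();im=r[4];P=pts(im);p,R,s=tool();print(s["wrist_force"],p)
cv2.imwrite('pics/w4.png',im["pixels"][...,::-1])
m=(im["pixels"].min(-1)>120)&(P[...,2]>130)&(P[...,2]<190)&(abs(P[...,0]-530)<40)&(abs(P[...,1]+140)<45)
v,u=np.nonzero(m);i=v<=v.min()+6;print(v.min(),P[v[i],u[i]].mean(0).round(1))
r=ringfit(name="side");print(r[:4])
```

```text
[-3.99206134 -1.35253429 -5.25197813] [ 541.90489792 -139.4473079   156.96073685]
226 [ 546.5 -138.   177.5]
(85, array([ 534. , -127.2,  174. ]), array([ 493., -176.,  116.]), array([ 548.2, -103.5,  193.3]))
```

View pics/w4.png

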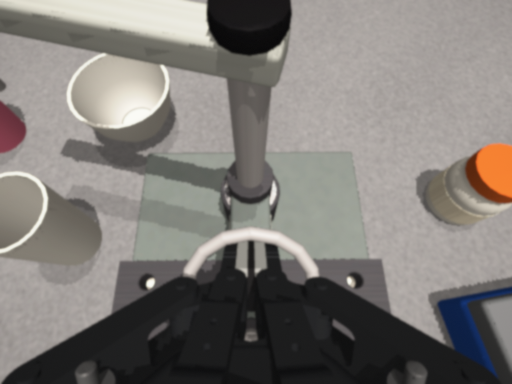

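The top wire rose from about 160 to about 177.5 mm, so the pin is about 17 mm up and out of the hole. Now I swing counter-clockwise about the pivot at (611.6,-125.8), r≈71, in 2.4° steps.

Emit:
{"op": "step_arm", "data": {"rows": [{"dx":0.05,"dy":3,"dz":0.04,"ax":1.54,"ay":0,"az":-1.84,"fingers":0},{"dx":0.05,"dy":3,"dz":0.04,"ax":1.54,"ay":0,"az":-1.84,"fingers":0},{"dx":0.05,"dy":3,"dz":0.04,"ax":1.54,"ay":0,"az":-1.84,"fingers":0},{"dx":0.05,"dy":3,"dz":0.04,"ax":1.54,"ay":0,"az":-1.84,"fingers":0},{"dx":0.05,"dy":3,"dz":0.04,"ax":1.54,"ay":0,"az":-1.84,"fingers":0}]}}

```text
t: 6.33
tcp_pos: [546.2, -154.0, 157.2]
tool_rot: [-2.782, -0.545, -1.013]
wrist_force: [-3.2, 0.2, -4.5]
opening: 0.2
gripper_force: 3.1
```

Emit:
{"op": "step_arm", "data": {"rows": [{"dx":0.05,"dy":3,"dz":0.04,"ax":1.54,"ay":0,"az":-1.84,"fingers":0},{"dx":0.05,"dy":3,"dz":0.04,"ax":1.54,"ay":0,"az":-1.84,"fingers":0},{"dx":0.05,"dy":3,"dz":0.04,"ax":1.54,"ay":0,"az":-1.84,"fingers":0},{"dx":0,"dy":0,"dz":0,"ax":0,"ay":0,"az":0,"fingers":0},{"dx":0,"dy":0,"dz":0,"ax":0,"ay":0,"az":0,"fingers":0}]}}

```text
t: 6.75
tcp_pos: [550.5, -162.9, 157.3]
tool_rot: [-2.712, -0.705, -0.987]
wrist_force: [-2.1, -2.0, -4.5]
opening: -0.1
gripper_force: 3.1
```

```bash
cat >> h.py <<'E'
def look():
    p,R,s=tool();print(p.round(1),s["wrist_force"].round(1),"tool yaw",np.degrees(np.arctan2(R[1,2],R[0,2])).round(2),"pos ang",np.degrees(np.arctan2(-125.8-p[1],611.6-p[0])).round(2))
    for n in("scene","side"):   # boom direction and radial line
        im=manip.get_image(n);P=pts(im);B=(P[...,2]>222)&(P[...,2]<240)&(P[...,0]>450)&(P[...,0]<750)&(P[...,1]>-90)&(P[...,1]<90)
        q=P[B];px=im["pixels"][B].min(-1)>75;q=q[px];c=q[:,:2].mean(0);d=np.linalg.svd(q[:,:2]-c)[2][0];d*=np.sign(d[1])
        print(n,len(q),"boom ang svd",np.degrees(np.arctan2(d[1],d[0])).round(2),"from pivot",np.degrees(np.arctan2(c[1]+125.8,c[0]-611.6)).round(2))
E
python3 - <<'E'
from h import *
import h
look()
b=pickle.load(open('a.pkl','rb'))
class M: 
  get_image=staticmethod(lambda n:b[n=="side"]);get_state=manip.get_state
h.manip=M;look()
E
```

```text
[ 550.5 -162.9  157.3] [-2.1 -2.  -4.5] tool yaw 29.03 pos ang 31.29
scene 673 boom ang svd 105.51 from pivot 102.79
side 311 boom ang svd 105.35 from pivot 104.29
[ 550.1 -162.2  157.2] [-2.2 -3.1 -5.8] tool yaw 29.08 pos ang 30.65
scene 705 boom ang svd 85.09 from pivot 82.64
side 345 boom ang svd 84.6 from pivot 86.2
```

Swing is about 20.3°, so 3.7° remain.

Emit:
{"op": "step_arm", "data": {"rows": [{"dx":0.03,"dy":2.3,"dz":0.03,"ax":1.19,"ay":0,"az":-1.42,"fingers":0},{"dx":0.03,"dy":2.3,"dz":0.03,"ax":1.19,"ay":0,"az":-1.42,"fingers":0},{"dx":0,"dy":0,"dz":0,"ax":0,"ay":0,"az":0,"fingers":0},{"dx":0,"dy":0,"dz":0,"ax":0,"ay":0,"az":0,"fingers":0},{"dx":0,"dy":0,"dz":0,"ax":0,"ay":0,"az":0,"fingers":0}]}}

```text
t: 7.27
tcp_pos: [552.4, -165.9, 157.2]
tool_rot: [-2.67, -0.788, -0.972]
wrist_force: [-3.5, -3.2, -6.0]
opening: 0.1
gripper_force: 3.6
```

Run:
```python
from h import *
look()
im=manip.get_image("wrist");cv2.imwrite('pics/w5.png',im["pixels"][...,::-1])
```

```text
[ 552.4 -165.9  157.2] [-3.5 -3.2 -6. ] tool yaw 32.8 pos ang 34.1
scene 671 boom ang svd 108.47 from pivot 105.45
side 322 boom ang svd 108.68 from pivot 107.09
```

View pics/w5.png

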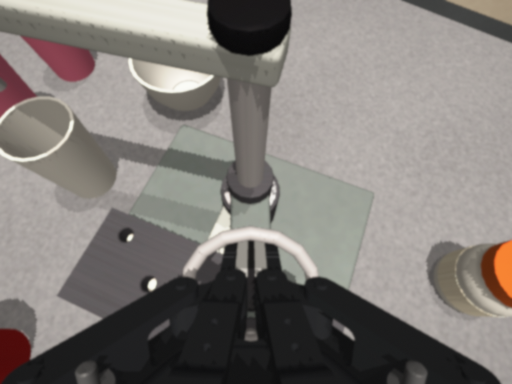

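Swing is about 23.2°. I add 0.8° and lower 12 mm, then check.

Emit:
{"op": "step_arm", "data": {"rows": [{"dx":0,"dy":1,"dz":0,"ax":0.51,"ay":0,"az":-0.61,"fingers":0},{"dx":0,"dy":0,"dz":0,"ax":0,"ay":0,"az":0,"fingers":0},{"dx":-1.9,"dy":0,"dz":2.3,"ax":0,"ay":0,"az":0,"fingers":0},{"dx":-1.9,"dy":0,"dz":2.3,"ax":0,"ay":0,"az":0,"fingers":0},{"dx":0,"dy":0,"dz":0,"ax":0,"ay":0,"az":0,"fingers":0}]}}

```text
t: 7.83
tcp_pos: [552.9, -166.5, 150.7]
tool_rot: [-2.66, -0.806, -0.968]
wrist_force: [-3.0, -3.1, -5.0]
opening: -0.2
gripper_force: 3.4
```

Emit:
{"op": "step_arm", "data": {"rows": [{"dx":-1.9,"dy":0,"dz":2.3,"ax":0,"ay":0,"az":0,"fingers":0},{"dx":-1.9,"dy":0,"dz":2.3,"ax":0,"ay":0,"az":0,"fingers":0},{"dx":0,"dy":0,"dz":0,"ax":0,"ay":0,"az":0,"fingers":0},{"dx":0,"dy":0,"dz":0,"ax":0,"ay":0,"az":0,"fingers":0},{"dx":0,"dy":0,"dz":0,"ax":0,"ay":0,"az":0,"fingers":0}]}}

```text
t: 8.25
tcp_pos: [553.1, -166.6, 145.4]
tool_rot: [-2.66, -0.807, -0.968]
wrist_force: [-5.2, -3.1, -4.4]
opening: 0.2
gripper_force: 3.6
```

```bash
cat >> h.py <<'E'
def top(yaw=34):
    im=manip.get_image("wrist");P=pts(im);a=np.radians(yaw);c=np.array([611.6,-125.8])-75*np.array([np.cos(a),np.sin(a)])
    m=(im["pixels"].min(-1)>120)&(P[...,2]>130)&(P[...,2]<190)&(np.hypot(P[...,0]-c[0],P[...,1]-c[1])<40)
    v,u=np.nonzero(m);i=v<=v.min()+6;q=P[v[i],u[i]].mean(0);print("top wire",q.round(1),"ang",np.degrees(np.arctan2(-125.8-q[1],611.6-q[0])).round(1))
    return im
E
python3 - <<'E'
from h import *
look();top()
E
```

```text
[ 553.1 -166.6  145.4] [-5.2 -3.1 -4.4] tool yaw 33.7 pos ang 34.91
scene 668 boom ang svd 109.29 from pivot 106.1
side 320 boom ang svd 109.44 from pivot 107.83
top wire [ 556.8 -163.   165.8] ang 34.2
```

The pin is entering the hole: top wire at 165.8 mm, arm at 34.2° (10+24). I continue lowering.

Emit:
{"op": "step_arm", "data": {"rows": [{"dx":-1.9,"dy":0,"dz":2.3,"ax":0,"ay":0,"az":0,"fingers":0},{"dx":-1.9,"dy":0,"dz":2.3,"ax":0,"ay":0,"az":0,"fingers":0},{"dx":-1.9,"dy":0,"dz":2.3,"ax":0,"ay":0,"az":0,"fingers":0},{"dx":-1.9,"dy":0,"dz":2.3,"ax":0,"ay":0,"az":0,"fingers":0},{"dx":-1.9,"dy":0,"dz":2.3,"ax":0,"ay":0,"az":0,"fingers":0}]}}

```text
t: 8.82
tcp_pos: [554.1, -166.6, 131.5]
tool_rot: [-2.659, -0.808, -0.971]
wrist_force: [-0.8, 0.7, 0.3]
opening: -0.0
gripper_force: 0.0
```

Emit:
{"op": "step_arm", "data": {"rows": [{"dx":-1.9,"dy":0,"dz":2.3,"ax":0,"ay":0,"az":0,"fingers":0},{"dx":0,"dy":0,"dz":0,"ax":0,"ay":0,"az":0,"fingers":0},{"dx":0,"dy":0,"dz":0,"ax":0,"ay":0,"az":0,"fingers":0},{"dx":0,"dy":0,"dz":0,"ax":0,"ay":0,"az":0,"fingers":0},{"dx":0,"dy":0,"dz":0,"ax":0,"ay":0,"az":0,"fingers":0}]}}

```text
t: 9.23
tcp_pos: [553.4, -166.6, 127.6]
tool_rot: [-2.66, -0.807, -0.969]
wrist_force: [-0.5, -0.2, 0.7]
opening: -0.3
gripper_force: 0.0
```

Run:
```python
from h import *
look();im=top();cv2.imwrite('pics/w6.png',im["pixels"][...,::-1])
```

```text
[ 553.4 -166.6  127.6] [-0.5 -0.2  0.7] tool yaw 33.7 pos ang 35.01
scene 665 boom ang svd 109.66 from pivot 106.45
side 325 boom ang svd 109.74 from pivot 108.12
top wire [ 557.3 -163.2  159.2] ang 34.6
```

View pics/w6.png

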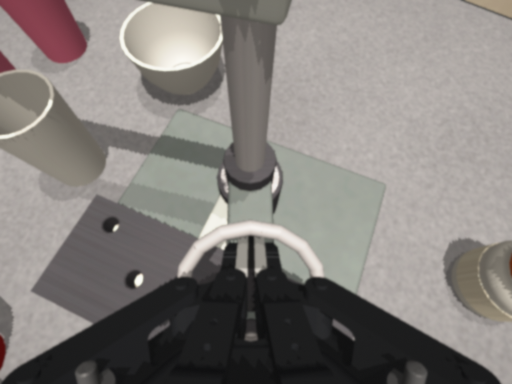

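The top wire is at 159.2 mm, matching the home baseline of about 160. There is no contact force, so the pin is home. I move off the wire towards the ring centre and withdraw along the tool axis.

Emit:
{"op": "step_arm", "data": {"rows": [{"dx":-3.5,"dy":-0.5,"dz":0,"ax":0,"ay":0,"az":0,"fingers":0},{"dx":-3.5,"dy":-0.5,"dz":0,"ax":0,"ay":0,"az":0,"fingers":0},{"dx":0,"dy":0,"dz":-5,"ax":0,"ay":0,"az":0,"fingers":0},{"dx":0,"dy":0,"dz":-12,"ax":0,"ay":0,"az":0,"fingers":0},{"dx":0,"dy":0,"dz":-12,"ax":0,"ay":0,"az":0,"fingers":0}]}}

```text
t: 9.8
tcp_pos: [531.9, -178.8, 144.8]
tool_rot: [-2.659, -0.806, -0.967]
wrist_force: [-1.0, -0.6, 0.6]
opening: 0.1
gripper_force: 0.0
```

Emit:
{"op": "step_arm", "data": {"rows": [{"dx":0,"dy":0,"dz":-15,"ax":0,"ay":0,"az":0,"fingers":0},{"dx":0,"dy":0,"dz":-15,"ax":0,"ay":0,"az":0,"fingers":0},{"dx":0,"dy":0,"dz":-15,"ax":0,"ay":0,"az":0,"fingers":0},{"dx":0,"dy":0,"dz":-15,"ax":0,"ay":0,"az":0,"fingers":0},{"dx":0,"dy":0,"dz":-15,"ax":0,"ay":0,"az":0,"fingers":0}]}}

```text
t: 10.22
tcp_pos: [491.8, -206.1, 203.2]
tool_rot: [-2.66, -0.807, -0.968]
wrist_force: [0.3, 0.4, -0.7]
opening: 0.2
gripper_force: 0.0
```

Emit:
{"op": "step_arm", "data": {"rows": [{"dx":0,"dy":0,"dz":0,"ax":0,"ay":0,"az":0,"fingers":0},{"dx":0,"dy":0,"dz":0,"ax":0,"ay":0,"az":0,"fingers":0},{"dx":0,"dy":0,"dz":0,"ax":0,"ay":0,"az":0,"fingers":0},{"dx":0,"dy":0,"dz":0,"ax":0,"ay":0,"az":0,"fingers":0},{"dx":0,"dy":0,"dz":0,"ax":0,"ay":0,"az":0,"fingers":0}]}}

```text
t: 10.63
tcp_pos: [492.5, -205.0, 201.5]
tool_rot: [-2.658, -0.807, -0.967]
wrist_force: [0.4, -0.4, 0.2]
opening: -0.1
gripper_force: 0.0
```

Run:
```python
from h import *
look();im=top()
a=[manip.get_image(n) for n in("scene","side")]
cv2.imwrite('pics/f.png',np.hstack([im["pixels"][:,:400],a[1]["pixels"][60:,160:360].repeat(1,0) if 0 else cv2.resize(a[1]["pixels"][110:290,160:360],(400,384))])[...,::-1])
P=pts(a[1])
R=(P[...,0]>300)&(P[...,0]<900)&(abs(P[...,1])<140)
for lo,hi in((99,108),(64,73),(140,170)):
    m=(R&(P[...,2]>lo)&(P[...,2]<hi)).astype(np.uint8);k,l,s,c=cv2.connectedComponentsWithStats(m)
    for i in range(1,k):
        if s[i,4]>9: q=P[l==i];print(lo,s[i].tolist(),q.mean(0).round(),q.min(0).round(),q.max(0).round())
```

```text
[ 492.5 -205.   201.5] [ 0.4 -0.4  0.2] tool yaw 33.87 pos ang 33.63
scene 668 boom ang svd 109.4 from pivot 106.49
side 331 boom ang svd 109.75 from pivot 108.02
top wire [ 555.4 -164.4  159.2] ang 34.5
99 [246, 180, 13, 6, 38] [ 611. -118.  102.] [ 594. -137.   99.] [ 630. -101.  108.]
99 [323, 203, 25, 15, 120] [359.  -4. 103.] [326. -40.  99.] [392.  32. 108.]
99 [252, 207, 25, 15, 128] [547.  57. 103.] [514.  20.  99.] [579.  94. 108.]
64 [244, 188, 18, 9, 73] [ 609. -110.   69.] [ 583. -136.   64.] [640. -96.  73.]
64 [189, 204, 39, 24, 218] [707.  37.  68.] [653. -19.  64.] [761.  95.  73.]
64 [330, 213, 9, 2, 12] [359. -34.  71.] [348. -38.  68.] [371. -31.  73.]
64 [259, 217, 10, 3, 17] [551.  29.  70.] [540.  26.  67.] [564.  34.  73.]
64 [323, 219, 23, 9, 57] [359.  18.  69.] [328.   1.  64.] [389.  28.  73.]
64 [253, 226, 23, 8, 58] [543.  82.  68.] [515.  58.  64.] [574.  92.  73.]
140 [249, 161, 8, 11, 68] [ 611. -117.  155.] [ 601. -127.  140.] [ 623. -110.  169.]
140 [262, 193, 4, 6, 24] [550.  57. 159.] [545.  52. 151.] [555.  61. 169.]
```

View pics/f.png

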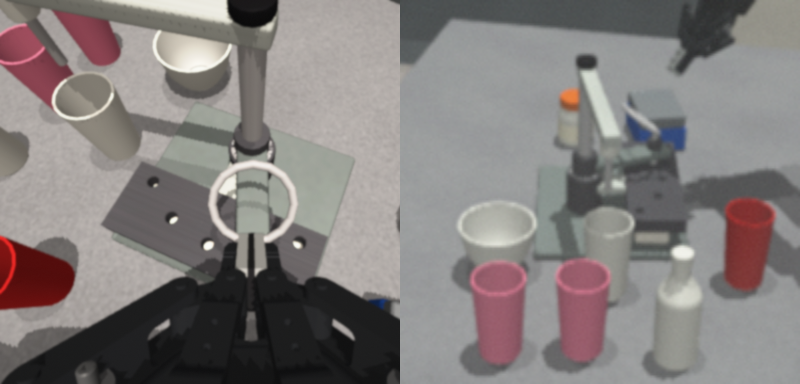

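The finger is out of the ring. The nozzle is at (550,57) over the beaker centre at (547,57). The pin is home, the tail is one hole over, and the beaker and tub have not moved.

```bash
python3 -c "
from plant import manip
print(manip.close_job())"
```

```text
the job is handed in; nothing more can be done
None
```

The job is handed in, with no verdict returned. The swing arm is one hole over at about +0.42 rad, the tube is about 3 mm from the beaker's centre in plan, the pin is home, and the finger is out of the ring; the beaker and tub did not move.

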